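# Uncap the bench light port and set its iris to the stop screw

### The arm

A 7-joint arm with a two-finger parallel gripper is mounted at the origin on the work surface. World frame = base frame: x ahead of the robot, y to its left, z up, the work surface at z = 0. Lengths are in m, angles in rad, forces in N, time in s.
With the tool pointing down it reaches from about 0.35 to 0.9 m from the base axis. Payload 8.1 kg.
Tool frame: the origin (TCP) lies on the centre line of the jaws, within the pads' length; the fingertips stand 19 mm ahead of it and the grasp point (between the pads) is the TCP; z points along the fingers, y is the direction in which the jaws open and shut (so a half turn about z gives the same grasp; the last joint's range is limited). The gripper opens to 92 mm and grips with 3 to 60 N. Pads are 19 mm wide; open, the fingers measure 130 mm over their backs; the gripper's body (75 mm by 190 mm) begins 47 mm behind the grasp point.
Start: joints at [0.997, 0.434, 0.025, 1.573, -0.012, 1.134, -0.075], TCP at [0.283, -0.557, 0.246] pointing down, gripper open.
Joint ranges: [-2.62, 2.62], [-0.44, 2.09], [-1.27, 1.32], [0.08, 2.57], [-1.32, 4.46], [0.12, 2], [-2.74, 2.74]. Speed limits (rad/s): [2.22, 2.22, 3.01, 3.01, 3.14, 3.14, 3.14].

### API

Orientations are given as a rotation vector (axis times angle).
In Python, from cell import monitor, imaging, workorder, outline_of gives the robot as it stands.
- The arm moves only by the tool move_arm, never from a script. Its argument "series" is a list of rows, each a list of 6 numbers: the shift along the world's x, y, z in cm, then the turn, a rotation vector about the world's x, y, z in degrees. A call has 1 to 8 rows; each row shifts and turns the commanded pose from where the row before left it; what a row does not reach is not made up. A row lasts 1/10 s, in which the tool goes at most 50 mm and 8.59 degrees, less where a joint would pass 70% of its speed; a pose out of reach is approached as far as the arm can. A call with a gripper value outside its range is refused whole. "grip" is the opening, from 0 (shut) to 1 (fully open), set as the call begins (left out, the last holds). The fingers move at their own pace and stop on an object; "force" is the grip in N (left out, the last holds). Time passes only in rows, so rows that do not move let the fingers close. It gives the time, the measured TCP pose, the force and the opening at its end, in the units of the state.
- monitor.observe(): the state, without advancing time (a new reading comes with each control period).
- imaging.get_image(name): name is "scene" or "top"; returns a dict with "color" (384x512x3 uint8, red, green, blue), "fx", "fy", "cx", "cy" (pixels), "rvec" (rotation vector, rad) and "tvec" (3), from world to camera coordinates, as OpenCV has them. Camera axes: x right, y down, z forward; pixel columns grow to the right and rows downward; lengths in m; the calibration is good to about 2 mm. A picture is of the moment at which its call begins. There is no depth.
- workorder.sign_off(): hands the job in, once; it reports no verdict.
Trained networks look in the newest picture that a camera, given by its name, has taken for a name from the list of things; names that differ only in an ending like _2 or _b are one class to them, and where a whole thing is asked for, a point or a joint stands for the part that bears it (a point fixed in the world has none). Each returns a list of dicts, best first, with "p" (0 to 1); they miss things now and then, are a little off and sometimes report something else, mostly with a low value. They report only what shows in the picture. A call takes as long as a camera call.
- outline_of(camera, thing): "mask" (384x512 bool, what is visible of it) and "rect" ([left, top, width, height] in pixels, round what is visible of it).
The state is a dict: "clock": time; "joints": joint angles; "dq": joint speeds; "joint_efforts": joint torques, N m; "position": TCP position; "ee_rot": TCP orientation; "force": force on the tool from outside, world axes, zero at the start; "ft_torque": the same for the moment, N m; "width": opening from 0.0 (shut) to 1.0 (fully open).
Only numpy, scipy, OpenCV 4.12 (cv2) and the standard library are available. Lean on these libraries where they do the work, as an engineer would, in place of code of your own. Each camera call takes 0.05 s, during which the arm holds its last target. There are 200 camera calls.

### The job

Take the black cap off the bench light port and set it down upright in the shallow glass dish. Then turn the slim iris ring anticlockwise (seen from above) until its tab presses snugly, with a push of about 8 N and never hard, on the tip of the stop screw, holding it there for a moment; touch only the ring or its tab, not the fixed rings just above and below it nor the stop. Let go, leave the ring standing at the stop, and leave the glassware alone.

Things in the scene. Friction and masses are not known exactly. Their poses are not given: they have to be found in the camera images.
- port: grey upright round light port, fixed, 98 mm tall; origin on its axis at bench level, z up. Base diameter 110 mm to height 24; barrel 60 mm to 50; lower fixed ring 64 mm, height 50 to 60; 48 mm neck; iris ring at 64 to 76; upper fixed ring 50 mm, height 78 to 98, with a recess 38 mm wide and 12 mm deep on top in which the cap sits
- iris_ring: aluminium iris ring, knurled, 58 mm diameter, 12 mm tall, turning on the port's axis. Origin on that axis at bench level; x axis along its radial tab, z up. Ring and tab are centred 70 mm up; tab 8 mm wide, 10 mm tall, out to 46 mm from the axis. Friction about 0.1 N m; it stays where it is left. It starts 0.75 to 1.25 rad clockwise (from above) of the stop post
- tab_end (a point): point in the middle of the tab, 42 mm from the port's axis and 70 mm above the bench, moving with the ring
- stop: stop: steel post 12 mm (radial) by 10 mm on the port's base, 36 to 48 mm from the axis, top 82 mm up. Origin on the port's axis at bench level, x axis to the post, z up. From its -y face (5 mm off its middle) a 7 mm thick rigid screw with round tip points along -y, 70 mm up. It projects 3 to 9 mm, unmeasured. A push of 4 to 15 N on it is right (8 N is 0.34 N m about the axis, plus friction)
- stop_post (a point): the middle of the stop post, 42 mm from the port's axis and 70 mm above the bench
- cap: the black cap, about 60 g, origin at the centre of its underside, z up along its axis. A plug of 34 mm diameter and 6 mm, a flange of 50 mm diameter from 6 to 10 mm, and a round knob of 24 mm diameter from 10 to 38 mm. It starts loose in the port's top, the flange resting on the rim, origin 92 mm above the bench
- dish: the glass dish, loose, 150 g, 100 mm outside diameter, 12 mm tall, wall and floor 3 mm thick; origin at the centre of its underside, standing on the bench on the other side from the port
- beaker: glass beaker, 70 mm diameter, 90 mm tall, origin under its middle; to be left alone
- jar: glass jar with a brass lid, 70 mm diameter, 110 mm tall, origin under its middle; to be left alone
- reagent: amber bottle, 60 mm diameter, 140 mm tall, origin under its middle; to be left alone

How it is judged:
By the outcome, as a careful person would: the job done as asked, in the order asked, and still so for the second after the job is handed in, with the robot touching nothing.
It also fails if it takes over 61 s, if anything falls off the work surface, if the arm or the gripper's body presses on something with over 40 N, if the wrist force passes 120 N, or if a joint passes its speed limit or range.

## Working session

There is one attempt and no reset: what is moved stays moved. The work goes in short steps, Python scripts to look and compute and a tool call to move; the robot and the scene stay as the last step left them, time stands still between calls to the robot, and variables do not carry over. Pictures are saved under pics/ and viewed, about 8 in all and at most 12, crops included, and the job is handed in when it is done.

Besides the shell and the picture viewer there is one more tool, called after "Request:" as a command line: name --pt "numbers of a row" for each row, then --argument value for the rest. move_arm: Moves the arm, as the interface text tells. Its arguments: {"type":"object","properties":{"series":{"type":"array"},"grip":{"type":"number"},"force":{"type":"number"}},"required":["series"]}

```bash
mkdir -p pics; cat > h.py <<'E'
import numpy as np, cv2
from cell import monitor, imaging, workorder, outline_of
def cam(n):
    d=imaging.get_image(n); K=np.array([[d['fx'],0,d['cx']],[0,d['fy'],d['cy']],[0,0,1.]])
    return d['color'],K,np.array(d['rvec'],float),np.array(d['tvec'],float)
def ray(c,uv,z):
    _,K,r,t=c; R=cv2.Rodrigues(r)[0]; o=-R.T@t
    d=R.T@np.linalg.inv(K)@np.array([uv[0],uv[1],1.]); return o+d*(z-o[2])/d[2]
def proj(c,P): return cv2.projectPoints(np.array(P,float).reshape(-1,1,3),c[2],c[3],c[1],None)[0][:,0]
def save(c,f,box=None,s=1):
    im=c[0][:,:,::-1]
    if box: l,t,w,h=box; im=im[t:t+h,l:l+w]
    cv2.imwrite('pics/'+f,cv2.resize(im,None,fx=s,fy=s,interpolation=cv2.INTER_CUBIC))
E
python3 - <<'E'
from h import *
cs={n:cam(n) for n in('top','scene')}
both=np.hstack([cs['top'][0],cs['scene'][0]])
for n in cs: save(cs[n],n+'0.png',s=1.5); R=cv2.Rodrigues(cs[n][2])[0]; print(n,-R.T@cs[n][3],cs[n][1][0,0], R[2])
for n in cs:
  for th in('port','cap','dish','iris_ring','stop','tab_end','stop_post','beaker','jar','reagent'):
    for o in outline_of(n,th)[:2]:
      m=o['mask'];v,u=np.nonzero(m); print(n,th,round(o['p'],2),o['rect'],u.mean().round(1),v.mean().round(1))
print(monitor.observe())
E
```

```text
top [ 0.40555508 -0.00643214  1.15134805] 382.1818624434884 [ 0.16156234  0.02029881 -0.98665372]
scene [ 1.07467181 -0.46069765  0.67013867] 362.49659449689926 [-0.54420862  0.52832878 -0.65169447]
top port 0.91 [213.2, 195.8, 32.6, 39.4] 229.7 213.7
top cap 0.52 [216.2, 197.9, 17.6, 18.9] 224.8 205.9
top dish 0.67 [293.2, 215.3, 29.9, 31.1] 306.4 229.0
top stop 0.29 [220.6, 193.3, 17.5, 25.2] 229.1 209.1
top tab_end 0.53 [225.0, 192.9, 10.2, 14.9] 227.5 198.7
top beaker 0.94 [236.1, 133.1, 24.5, 31.3] 246.5 148.8
top beaker 0.16 [212.1, 194.8, 32.4, 41.4] 229.7 212.7
top jar 0.72 [385.2, 213.8, 36.4, 24.2] 401.7 227.4
top reagent 0.92 [123.3, 217.4, 30.9, 19.1] 137.6 227.3
scene port 0.76 [246.7, 169.0, 41.2, 37.4] 267.0 189.9
scene cap 0.76 [262.4, 152.7, 16.7, 20.4] 269.1 162.7
scene cap 0.22 [278.9, 166.2, 7.4, 22.0] 283.5 175.1
scene dish 0.69 [169.6, 211.9, 37.1, 32.6] 187.9 226.2
scene iris_ring 0.6 [259.6, 173.5, 24.6, 7.7] 270.5 177.9
scene stop 0.49 [282.1, 163.8, 7.0, 25.1] 283.5 175.8
scene tab_end 0.43 [255.8, 173.7, 27.1, 10.1] 270.7 178.0
scene stop_post 0.63 [280.6, 
[... 164 characters left out ...]
, 108.7, 16.9, 44.7] 310.7 132.5
{'clock': 1.1, 'joints': array([ 0.99742033,  0.43452316,  0.02498051,  1.57319092, -0.01159985,
        1.13398228, -0.0750939 ]), 'dq': array([ 0.00125686,  0.00050916, -0.00025287, -0.00109287,  0.00048871,
       -0.00148243,  0.00061981]), 'joint_efforts': array([-5.92806555e-04, -6.67673135e+01,  9.83693339e-01, -3.14808798e+01,
       -6.07042084e-02,  3.26408143e-02,  1.28655751e-05]), 'position': array([ 0.28348332, -0.55703681,  0.24573073]), 'ee_rot': array([3.05494264e+00, 7.32580617e-01, 1.30496921e-05]), 'force': array([0.46181367, 0.60641417, 0.60611105]), 'ft_torque': array([ 0.02416283,  0.00289665, -0.01479921]), 'width': 0.9991273745565957}
```

View pics/top0.png

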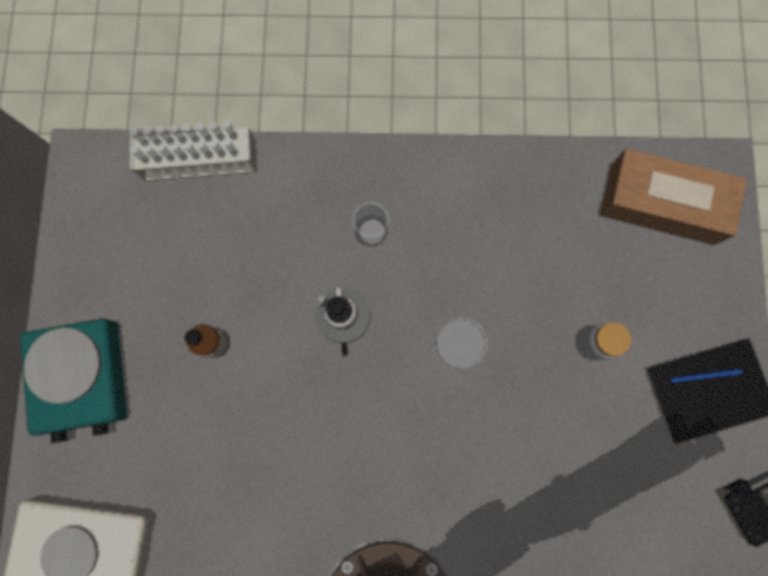

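View pics/scene0.png

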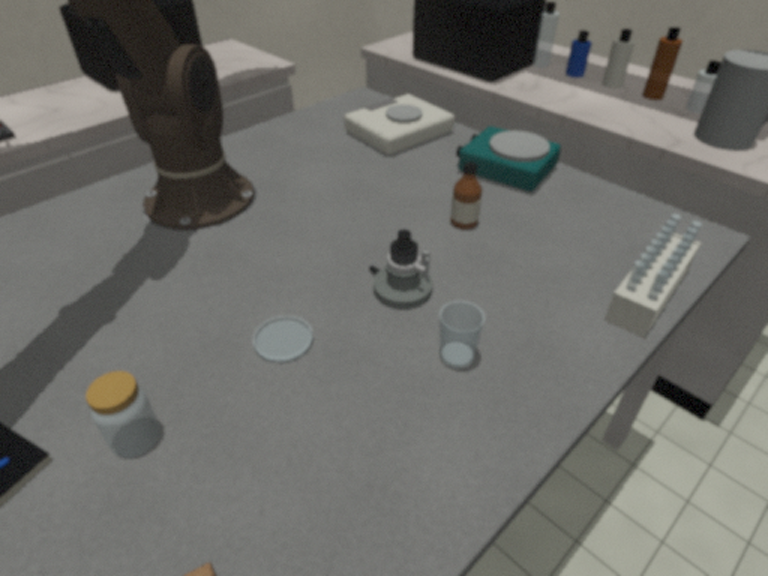

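The top view shows the port at about (342,317) in the 1.5x picture, with two stubs at (321,299) and (338,292). The dish is at (461,343), the beaker at (371,224), the reagent bottle at (203,340) and the jar at (612,340). The scene view agrees, with the cap knob at (404,245) and the port's stubs on its right. Next I fit the positions and zoom in.

```bash
cat >> h.py <<'E'
from scipy.optimize import minimize
def cyl(x,y,prof):
    a=np.linspace(0,2*np.pi,40); return [np.array([[x+d/2*np.cos(t),y+d/2*np.sin(t),z] for z in(z0,z1) for t in a]) for d,z0,z1 in prof]
PORT=[(.110,0,.024),(.060,.024,.050),(.064,.05,.06),(.048,.06,.064),(.058,.064,.076),(.050,.076,.098)]
CAP=[(.05,.006,.010),(.024,.010,.038)]
def sil(c,x,y,prof,s=4):
    m=np.zeros((384*s,512*s),np.uint8)
    for P in cyl(x,y,prof):
        h=cv2.convexHull(((proj(c,P)+.5)*s).astype(np.float32)); cv2.fillConvexPoly(m,np.round(h).astype(np.int32),255)
    return cv2.resize(m,(512,384),interpolation=cv2.INTER_AREA)/255.
E
python3 - <<'E'
from h import *
cs={n:cam(n) for n in('top','scene')}
def best(n,t): return outline_of(n,t)[0]['mask'].astype(float)
def fit(t,prof,x0,extra=()):
    ms={}
    for n in cs:
        ms[n]=best(n,t)
        for e in extra: ms[n]=np.maximum(ms[n],best(n,e))
    out=[]
    for sel in(['top'],['scene'],['top','scene']):
        r=minimize(lambda p:sum(np.abs(sil(cs[n],*p,prof)-ms[n]).sum() for n in sel),x0,method='Nelder-Mead',options=dict(initial_simplex=np.array(x0)+np.array([[0,0],[.01,0],[0,.01]]),xatol=2e-4))
        out.append((r.x.round(4),round(r.fun)))
    print(t,out); return out[-1][0]
pc=[(d,a+.092,b+.092) for d,a,b in CAP]
p0=ray(cs['top'],(342/1.5,317/1.5),.024)[:2]; d0=ray(cs['top'],(461/1.5,343/1.5),.01)[:2]; print(p0,d0)
p=fit('port',PORT+pc,p0,('cap',)); fit('cap',pc,p); d=fit('dish',[(.1,0,.012)],d0)
for t,x in(('beaker',(371,224)),('jar',(612,340)),('reagent',(203,340))): 
    H,D=dict(beaker=(.09,.07),jar=(.11,.07),reagent=(.14,.06))[t]
    fit(t,[(D,0,H)],ray(cs['top'],(x[0]/1.5,x[1]/1.5),H/2)[:2])
tiles=[]
for n in cs:
    u,v=proj(cs[n],[*p,.07])[0].astype(int); l,t=u-32,v-32;im=cs[n][0][t:t+64,l:l+64,::-1]
    im=cv2.resize(im,(512,512)[:2],interpolation=cv2.INTER_CUBIC)[:,:]; im=cv2.resize(im,(400,400))
    o=im.copy()
    for z,D in((.024,.11),(.098,.05),(.13,.024)):
        P=cyl(*p,[(D,z,z)])[0][:40]; cv2.polylines(o,[np.int32((proj(cs[n],P)+.5-[l,t])*6.25)],True,(0,255,0),1)
    for k in range(12):
        A=k*np.pi/6; q=(proj(cs[n],[p[0]+.046*np.cos(A),p[1]+.046*np.sin(A),.07])[0]+.5-[l,t])*6.25
        cv2.circle(o,tuple(map(int,q)),2,(0,0,255),-1); cv2.putText(o,str(k*30),tuple(map(int,q+3)),0,.35,(0,255,255),1)
    tiles.append(np.vstack([im,o])); print(n,l,t)
cv2.imwrite('pics/z1.png',cv2.resize(np.hstack(tiles),(600,600)))
E
```

```text
[0.54576748 0.10492046] [ 0.50063961 -0.13230318]Traceback (most recent call last):
  File "<stdin>", line 16, in <module>
  File "<stdin>", line 7, in fit
  File "<stdin>", line 3, in best
IndexError: list index out of range
```

```bash
cat >> h.py <<'E'
def best(n,t):
    for i in range(3):
        r=outline_of(n,t)
        if r and r[0]['p']>.3: return r[0]['mask'].astype(float)
        imaging.get_image(n)
    return None
def fit(cs,t,prof,x0,extra=()):
    ms={}
    for n in cs:
        m=best(n,t)
        if m is None: continue
        for e in extra:
            b=best(n,e)
            if b is not None: m=np.maximum(m,b)
        ms[n]=m
    out=[]
    for sel in [[n] for n in ms]+([list(ms)] if len(ms)>1 else []):
        r=minimize(lambda p:sum(np.abs(sil(cs[n],*p,prof)-ms[n]).sum() for n in sel),x0,method='Nelder-Mead',options=dict(initial_simplex=np.array(x0)+np.array([[0,0],[.01,0],[0,.01]]),xatol=2e-4))
        out.append((sel,r.x.round(4),round(r.fun)))
    print(t,out); return out[-1][1] if out else np.array(x0)
E
cat > z.py <<'E'
from h import *
def zoom(cs,p,f,zs=((.024,.11),(.098,.05),(.13,.024))):
  tiles=[]
  for n in cs:
    u,v=proj(cs[n],[*p,.07])[0].astype(int); l,t=u-32,v-32
    im=cv2.resize(cs[n][0][t:t+64,l:l+64,::-1],(400,400),interpolation=cv2.INTER_CUBIC); o=im.copy()
    for z,D in zs:
        P=cyl(*p,[(D,z,z)])[0][:40]; cv2.polylines(o,[np.int32((proj(cs[n],P)+.5-[l,t])*6.25)],True,(0,255,0),1)
    for k in range(12):
        A=k*np.pi/6; q=(proj(cs[n],[p[0]+.046*np.cos(A),p[1]+.046*np.sin(A),.07])[0]+.5-[l,t])*6.25
        cv2.circle(o,tuple(map(int,q)),2,(0,0,255),-1); cv2.putText(o,str(k*30),tuple(map(int,q+3)),0,.35,(0,255,255),1)
    tiles.append(np.vstack([im,o])); print(n,l,t)
  cv2.imwrite('pics/'+f,cv2.resize(np.hstack(tiles),(600,600)))
E
python3 - <<'E'
from z import *
cs={n:cam(n) for n in('top','scene')}
pc=[(d,a+.092,b+.092) for d,a,b in CAP]
p=fit(cs,'port',PORT+pc,(.5458,.1049),('cap',)); fit(cs,'cap',pc,p); d=fit(cs,'dish',[(.1,0,.012)],(.5006,-.1323))
for t,x in(('beaker',(371,224)),('jar',(612,340)),('reagent',(203,340))): 
    H,D=dict(beaker=(.09,.07),jar=(.11,.07),reagent=(.14,.06))[t]
    fit(cs,t,[(D,0,H)],ray(cs['top'],(x[0]/1.5,x[1]/1.5),H/2)[:2])
zoom(cs,p,'z1.png')
E
```

```text
port [(['top'], array([0.5495, 0.1074]), 196), (['scene'], array([0.4574, 0.2233]), 1564), (['top', 'scene'], array([0.549 , 0.1074]), 2033)]
cap [(['top'], array([0.5519, 0.1074]), 30), (['scene'], array([0.5559, 0.1012]), 20), (['top', 'scene'], array([0.5535, 0.1054]), 84)]
dish [(['top'], array([ 0.5014, -0.1302]), 55), (['scene'], array([ 0.5046, -0.1366]), 47), (['top', 'scene'], array([ 0.5028, -0.1341]), 185)]
beaker [(['top'], array([0.7307, 0.0544]), 86), (['scene'], array([0.7225, 0.0563]), 229), (['top', 'scene'], array([0.7283, 0.0527]), 350)]
jar [(['top'], array([ 0.5035, -0.3875]), 104), (['scene'], array([ 0.5067, -0.3999]), 205), (['top', 'scene'], array([ 0.5063, -0.3994]), 402)]
reagent [(['top'], array([0.4873, 0.3471]), 179), (['scene'], array([0.4909, 0.36  ]), 244), (['top', 'scene'], array([0.4903, 0.3603]), 441)]
top 193 176
scene 236 139
```

View pics/z1.png

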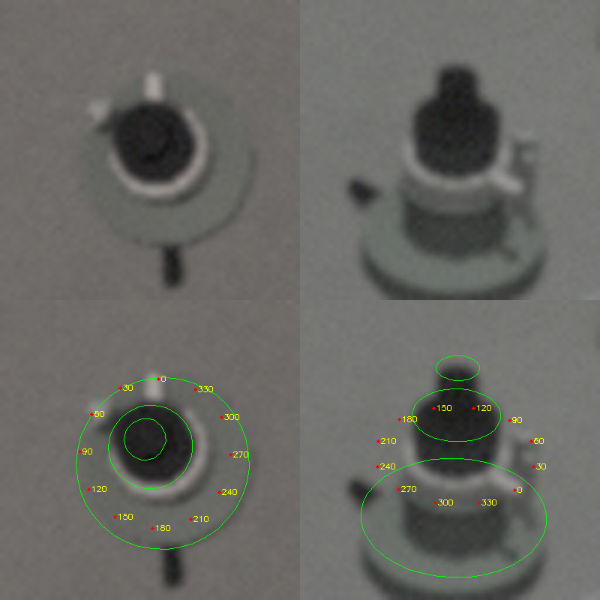

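The top crop shows the tab at about (153,85) and the stop post at about (100,110) in the tile, so the tab points at about 0–10° and the stop at about 60°. The mask fit of the port is a few mm off and the scene port mask is unusable. I'll refine on the cap's dark pixels instead.

```bash
python3 - <<'E'
from h import *
cs={n:cam(n) for n in('top','scene')}
pc=[(d,a+.092,b+.092) for d,a,b in CAP]
def model(n,p):return cv2.GaussianBlur(sil(cs[n],*p,pc),(0,0),.8)
def cost(p,sel):
    s=0
    for n in sel:
        g=cs[n][0].mean(2); m=model(n,p); w=cv2.dilate((base[n]>.02).astype(np.uint8),np.ones((3,3)))>0
        if n=='scene': w[170:]=False
        A=np.c_[m[w],np.ones(w.sum())]; c=np.linalg.lstsq(A,g[w],rcond=None)[0]; s+=((A@c-g[w])**2).mean()
    return s
x0=(.5535,.1035)
for it in range(2):
  base={n:model(n,x0) for n in cs}
  for sel in(['top'],['scene'],['top','scene']):
    r=minimize(cost,x0,args=(sel,),method='Nelder-Mead',options=dict(initial_simplex=np.array(x0)+np.array([[0,0],[.006,0],[0,.006]]),xatol=1e-4)); print(sel,r.x.round(4),r.fun)
  x0=r.x
p=x0
for nm,uv,z in(('tab',(153,73),.075),('post',(98,108),.082)):
    q=ray(cs['top'],np.array(uv)/4.6875+[193,176]-.5,z)[:2]-p; print(nm,q,np.hypot(*q),np.degrees(np.arctan2(q[1],q[0])))
for nm,uv,z in(('tab',(519,187),.072),('post',(527,137),.082)):
    q=ray(cs['scene'],np.array(uv)/4.6875+[236-64,139]-.5,z)[:2]-p; print(nm,q,np.hypot(*q),np.degrees(np.arctan2(q[1],q[0])))
P=monitor.observe()['position'];print('delta cm',(p-P[:2])*100)
E
```

```text
['top'] [0.5528 0.1069] 238.1360448901123
['scene'] [0.5563 0.0988] 36.86550717004891
['top', 'scene'] [0.5528 0.1047] 576.6478968891013
['top'] [0.5528 0.1073] 240.69858664506162
['scene'] [0.5562 0.0988] 36.13871085453859
['top', 'scene'] [0.5529 0.1047] 567.7637085170652
tab [0.04483993 0.00556588] 0.0451840455607737 7.075803830986736
post [0.02136425 0.03736162] 0.04303860725436897 60.238064579264254
tab [0.04368602 0.00443701] 0.043910767134102024 5.799412992635025
post [0.02435604 0.03182972] 0.04007926993677576 52.57685227638954
delta cm [26.93718885 66.16641812]
```

Request:
move_arm --pt "1.7 4.1 0 0 0 0" --pt "1.7 4.1 0 0 0 0" --pt "1.7 4.1 0 0 0 0" --pt "1.7 4.1 0 0 0 0" --pt "1.7 4.1 0 0 0 0" --pt "1.7 4.1 0 0 0 0" --pt "1.7 4.1 0 0 0 0" --pt "1.7 4.1 0 0 0 0" --grip 1

```text
clock: 2.95
position: [0.4199, -0.2274, 0.2461]
ee_rot: [3.054, 0.732, 0.001]
force: [0.5, -0.9, -0.1]
width: 0.998
```

Request:
move_arm --pt "1.7 4.1 0 0 0 0" --pt "1.7 4.1 0 0 0 0" --pt "1.7 4.1 0 0 0 0" --pt "1.7 4.1 0 0 0 0" --pt "1.7 4.1 0 0 0 0" --pt "1.7 4.1 0 0 0 0" --pt "1.7 4.1 0 0 0 0" --pt "1.7 4.1 0 0 0 0"

```text
clock: 3.75
position: [0.556, 0.1006, 0.2459]
ee_rot: [3.055, 0.732, 0.001]
force: [-0.2, -1.2, 0.6]
width: 1.002
```

```bash
python3 -c "
from h import *
s=monitor.observe();print(s)"
```

```text
{'clock': 3.75, 'joints': array([-0.03754215,  0.36132195, -0.31716624,  1.70142008,  0.12444899,
        1.09819481, -1.49262854]), 'dq': array([-0.65789045,  0.38308197, -0.0795078 , -0.54896787,  0.14684142,
        0.19324358, -0.74375388]), 'joint_efforts': array([  3.57258484, -63.25880527,  -4.36379716, -27.87496805,
        -0.55152247,  -0.33760107,   1.46425277]), 'position': array([0.5560276 , 0.10063771, 0.24591971]), 'ee_rot': array([3.05485052e+00, 7.32150054e-01, 6.72169925e-04]), 'force': array([-0.2314667 , -1.24724136,  0.55605871]), 'ft_torque': array([-0.03572184, -0.05985519, -0.00806995]), 'width': 1.0016831603457432}
```

Request:
move_arm --pt "0 0 -3 0 0 0" --pt "0 0 -3 0 0 0" --pt "-0.1 0.1 -2.6 0 0 0" --pt "0 0 0 0 0 0"

```text
clock: 4.15
position: [0.5522, 0.0994, 0.1566]
ee_rot: [3.055, 0.733, -0.01]
force: [-0.8, 0.5, -0.0]
width: 1.004
```

```bash
python3 - <<'E'
from h import *
s=monitor.observe();p=s['position'];print(p)
c=cam('scene');u,v=proj(c,p)[0].astype(int);l,t=u-40,v-40
im=cv2.resize(c[0][t:t+80,l:l+80,::-1],(600,600),interpolation=cv2.INTER_CUBIC)
for q,col in((p,(0,0,255)),(p-[0,0,.019],(0,255,0)),(p-[0,0,.03],(255,0,0)),([*p[:2],.13],(0,255,255)),([*p[:2],.102],(255,255,0))):
    w=(proj(c,q)[0]+.5-[l,t])*7.5; cv2.circle(im,tuple(map(int,w)),3,col,-1)
P=cyl(*p[:2],[(.05,.102,.102)])[0][:40]; cv2.polylines(im,[np.int32((proj(c,P)+.5-[l,t])*7.5)],True,(0,255,0),1)
cv2.imwrite('pics/g1.png',im)
E
```

```text
[0.55219883 0.09943253 0.15655219]
```

View pics/g1.png

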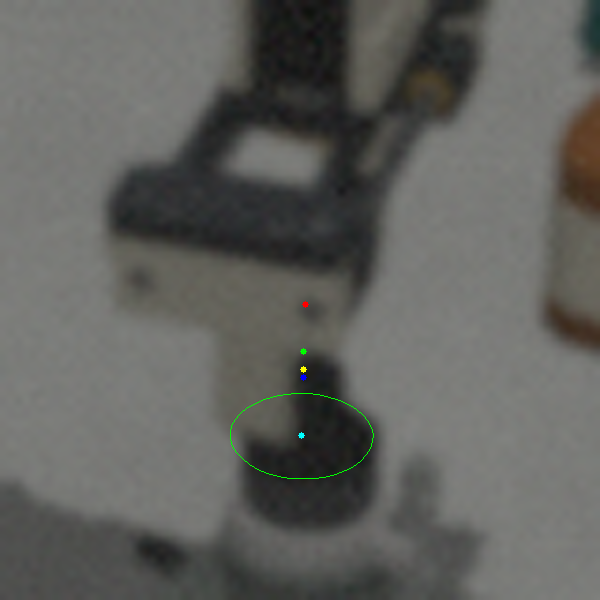

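The picture shows the open jaws straddling the cap, with the knob's right edge at (345,385) and the dark column from 243 to 378. The port's upper ring is dark too, so my cap model was wrong. I'll refit on the saved first pictures.

```bash
cat > f.py <<'E'
from h import *
def fitdark(cs,prof,x0,cut=True):
    model=lambda n,p:cv2.GaussianBlur(sil(cs[n],*p,prof),(0,0),.9)
    def cost(p,sel):
        s=0
        for n in sel:
            g=cs[n][0].mean(2); m=model(n,p); w=W[n]
            A=np.c_[m[w],np.ones(w.sum())]; s+=(np.abs(95-82*0-0+0*m[w]-g[w])*0).sum()
            c=np.linalg.lstsq(A,g[w],rcond=None)[0]; s+=np.abs(A@c-g[w]).mean()
        return s
    W={n:cv2.dilate((model(n,x0)>.02).astype(np.uint8),np.ones((5,5)))>0 for n in cs}
    for sel in [[n] for n in cs]+[list(cs)]:
        r=minimize(cost,x0,args=(sel,),method='Nelder-Mead',options=dict(initial_simplex=np.array(x0)+np.array([[-.003,-.003],[.004,0],[0,.004]]),xatol=1e-4)); print(sel,r.x.round(4),round(r.fun,2))
    return r.x
E
python3 - <<'E'
from f import *
cs={}
for n in('top','scene'):
    c=cam(n); im=cv2.resize(cv2.imread(f'pics/{n}0.png'),(512,384),interpolation=cv2.INTER_AREA)[:,:,::-1]; cs[n]=(im,*c[1:])
p=fitdark(cs,[(.05,.078,.102),(.024,.102,.13)],(.5535,.103))
for n in cs: save(cs[n],n+'_raw.png')
for nm,n,o,uv,z in(('tab','top',(193,176),(153,73),.072),('post','top',(193,176),(98,108),.082),('tab','scene',(172,139),(519,187),.072),('post','scene',(172,139),(527,137),.082)):
    q=ray(cs[n],np.array(uv)/4.6875+o-.5,z)[:2]-p; print(nm,q,np.hypot(*q),np.degrees(np.arctan2(q[1],q[0])))
print(monitor.observe()['position'])
E
```

```text
['top'] [0.5552 0.1086] 13.31
['scene'] [0.5525 0.1028] 8.5
['top', 'scene'] [0.5529 0.1043] 24.98
tab [0.04531643 0.00620155] 0.04573880262671981 7.792518601808366
post [0.02130519 0.03767214] 0.04327934248041528 60.50999979942837
tab [0.04362696 0.00474753] 0.04388451914068873 6.210552614073015
post [0.02429698 0.03214024] 0.04029067774088248 52.911899123337534
[0.55525355 0.10011443 0.16103282]
```

Request:
move_arm --pt "-0.2 0.3 0 0 0 0" --pt "0 0 -1.3 0 0 0" --pt "0 0 -1.2 0 0 0" --pt "0 0 -1.1 0 0 0" --pt "0 0 0 0 0 0"

```text
clock: 4.8
position: [0.5512, 0.1025, 0.1216]
ee_rot: [3.055, 0.733, -0.006]
force: [0.6, -0.3, 0.5]
width: 1.0
```

Request:
move_arm --pt "0 0 0 0 0 0" --pt "0 0 0 0 0 0" --pt "0 0 0 0 0 0" --pt "0 0 0 0 0 0" --pt "0 0 0 0 0 0" --pt "0 0 0 0 0 0" --pt "0 0 0 0 0 0" --pt "0 0 0 0 0 0" --grip 0.1 --force 6

```text
clock: 5.6
position: [0.5525, 0.103, 0.1238]
ee_rot: [3.055, 0.733, 0.0]
force: [0.2, -0.1, -0.7]
width: 0.356
```

Request:
move_arm --pt "0 0 0 0 0 0" --pt "0 0 0 0 0 0" --pt "0 0 0 0 0 0" --pt "0 0 0 0 0 0" --pt "0 0 0 0 0 0" --grip 0.1 --force 12

```text
clock: 6.1
position: [0.5524, 0.103, 0.1237]
ee_rot: [3.055, 0.733, -0.0]
force: [0.0, -0.8, 0.3]
width: 0.254
```

Request:
move_arm --pt "0 0 0.5 0 0 0" --pt "0 0 1 0 0 0" --pt "0 0 1.5 0 0 0" --pt "0 0 2 0 0 0" --pt "0 0 1 0 0 0" --pt "0 0 0 0 0 0"

```text
clock: 6.7
position: [0.5535, 0.1033, 0.1856]
ee_rot: [3.055, 0.732, 0.005]
force: [-0.7, 0.2, -0.6]
width: 0.25
```

```bash
python3 - <<'E'
from h import *
s=monitor.observe();print(s['position'],s['force'],s['width'])
c=cam('scene');u,v=proj(c,[.5527,.1035,.10])[0].astype(int);save(c,'l1.png',(u-40,v-45,80,80),7)
E
```

```text
[0.5535215  0.10330607 0.18563846] [-0.68162451  0.16667092 -0.61288071] 0.25039413787079984
```

View pics/l1.png

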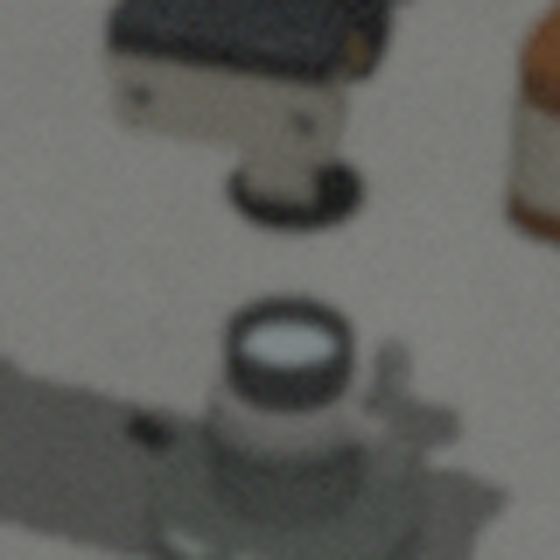

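The cap is held in the jaws, and the recess shows bright at (290,345) below it. Next I carry it to the dish.

Request:
move_arm --pt "-1 -4 0 0 0 0" --pt "-1 -4 0 0 0 0" --pt "-1 -4 0 0 0 0" --pt "-1 -4 0 0 0 0" --pt "-1 -4 -1 0 0 0" --pt "0 -3.6 -2 0 0 0" --pt "0 0 -3 0 0 0" --pt "0 0 -3 0 0 0"

```text
clock: 7.55
position: [0.5018, -0.1348, 0.0923]
ee_rot: [3.056, 0.728, -0.0]
force: [0.2, 0.4, -0.5]
width: 0.252
```

Request:
move_arm --pt "0 0 -2 0 0 0" --pt "0 0 -1.5 0 0 0" --pt "0 0 -0.8 0 0 0" --pt "0 0 -0.6 0 0 0" --pt "0 0 -0.4 0 0 0" --pt "0 0 -0.2 0 0 0" --pt "0 0 0 0 0 0" --pt "0 0 0 0 0 0"

```text
clock: 8.35
position: [0.5028, -0.1331, 0.0392]
ee_rot: [3.055, 0.732, 0.001]
force: [0.1, -0.1, -0.4]
width: 0.253
```

Request:
move_arm --pt "0 0 -0.2 0 0 0" --pt "0 0 -0.1 0 0 0" --pt "0 0 -0.05 0 0 0" --pt "0 0 0 0 0 0" --pt "0 0 0 0 0 0"

```text
clock: 8.85
position: [0.5025, -0.133, 0.0353]
ee_rot: [3.055, 0.733, 0.0]
force: [0.7, -0.1, -1.1]
width: 0.25
```

Request:
move_arm --pt "0 0 -0.05 0 0 0" --pt "0 0 -0.05 0 0 0" --pt "0 0 0 0 0 0" --pt "0 0 0 0 0 0"

```text
clock: 9.25
position: [0.5026, -0.133, 0.0347]
ee_rot: [3.055, 0.733, 0.0]
force: [-1.1, 0.4, 5.8]
width: 0.252
```

Contact reads 5.8 N. Now I release the cap, lift and look.

Request:
move_arm --pt "0 0 0.02 0 0 0" --pt "0 0 0 0 0 0" --pt "0 0 0 0 0 0" --pt "0 0 0 0 0 0" --pt "0 0 0 0 0 0" --pt "0 0 0 0 0 0" --grip 0.6

```text
clock: 9.85
position: [0.5025, -0.133, 0.0344]
ee_rot: [-3.055, -0.733, 0.0]
force: [1.0, -1.4, 0.5]
width: 0.597
```

Request:
move_arm --pt "0 0 1 0 0 0" --pt "0 0 3 0 0 0" --pt "0 0 4 0 0 0" --pt "-2 -3 4 0 0 0" --pt "-4 -2 3 0 0 0" --pt "-4 0 1 0 0 0" --pt "-2 0 0 0 0 0" --pt "0 0 0 0 0 0"

```text
clock: 10.65
position: [0.3839, -0.1799, 0.1904]
ee_rot: [3.055, 0.729, -0.001]
force: [0.2, -0.2, -0.7]
width: 0.6
```

```bash
python3 - <<'E'
from h import *
cs={n:cam(n) for n in('top','scene')}
print(monitor.observe())
T=[]
for n,p in(('scene',[.5527,.1035,.07]),('scene',[.503,-.133,.01]),('top',[.5527,.1035,.07]),('top',[.503,-.133,.01])):
    c=cs[n];u,v=proj(c,p)[0].astype(int);l,t=u-25,v-25;print(n,l,t); T.append(cv2.resize(c[0][t:t+50,l:l+50,::-1],(300,300),interpolation=cv2.INTER_CUBIC))
cv2.imwrite('pics/q1.png',cv2.convertScaleAbs(np.vstack([np.hstack(T[:2]),np.hstack(T[2:])]),alpha=1.4))
for n in cs: cv2.imwrite(f'pics/{n}_nocap.png',cs[n][0][:,:,::-1])
E
```

```text
{'clock': 10.75, 'joints': array([ 0.53664288,  0.19479184, -0.26174662,  2.0869974 ,  0.06621302,
        0.86573866, -0.86375747]), 'dq': array([-0.01448183,  0.02757247, -0.00346361, -0.0239118 ,  0.0017232 ,
       -0.00496948, -0.00306021]), 'joint_efforts': array([ 7.73720518e-01, -4.32721889e+01, -9.43038985e-01, -2.54633206e+01,
       -3.78816447e-02,  1.60913849e-01,  7.13961711e-02]), 'position': array([ 0.38703676, -0.17959631,  0.19026367]), 'ee_rot': array([3.05411035e+00, 7.31671222e-01, 1.98332324e-03]), 'force': array([-0.69379089, -0.11277496, -0.11935849]), 'ft_torque': array([ 0.05409768, -0.05063684,  0.03813504]), 'width': 0.5987507320244942}
scene 243 147
scene 163 198
top 202 181
top 282 202
```

View pics/q1.png

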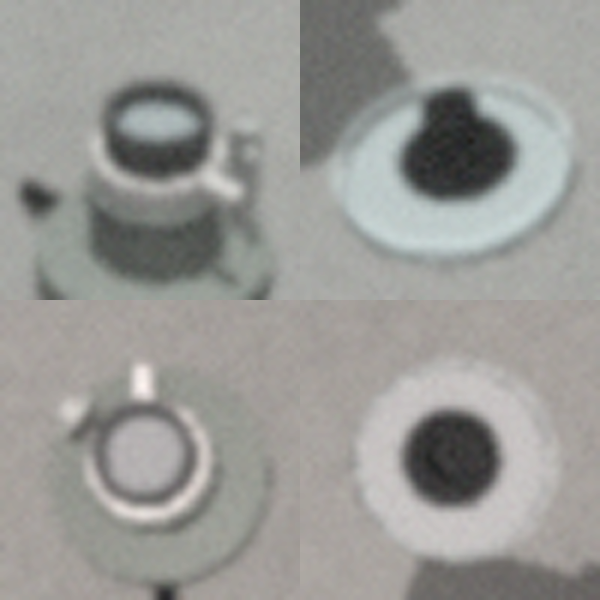

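The cap stands upright in the middle of the dish. In the top tile the rim ring is centred at (146,154), the tab tip at (143,63) and the post at (72,110). In the scene tile the rim is centred at (158,121), the tab end at (238,190) and the post top at (245,135).

```bash
python3 - <<'E'
from h import *
cs={n:cam(n) for n in('top','scene')}
T=lambda o,u,v:np.array([o[0]+u/6-.5,o[1]+v/6-.5])
ot,os=(202,181),(243,147)
for n,o,rim,tab,tz,post in(('top',ot,(146.5,154),(143,62),.075,(72,108)),('scene',os,(158.5,121),(240,188),.07,(245,135))):
    p=ray(cs[n],T(o,*rim),.098)[:2]; print(n,p)
    for nm,uv,z in(('tab',tab,tz),('post',post,.082)):
        q=ray(cs[n],T(o,*uv),z)[:2]-p; print(nm,q.round(4),np.hypot(*q).round(4),np.degrees(np.arctan2(q[1],q[0])).round(1))
E
```

```text
top [0.55093241 0.1039533 ]
tab [0.0475 0.0057] 0.0478 6.9
post [0.0234 0.0378] 0.0445 58.2
scene [0.56015079 0.09576979]
tab [0.0337 0.0175] 0.038 27.4
post [0.0197 0.0354] 0.0405 60.9
```

Request:
move_arm --pt "2.5 3.1 0 0 0 -6" --pt "2.5 3.1 0 0 0 -6" --pt "2.5 3.1 0 0 0 -6" --pt "2.5 3.1 0 0 0 -6" --pt "2.5 3.1 0 0 0 -6" --pt "2.5 3.1 0 0 0 -6" --pt "2.5 3.1 0 0 0 -1" --pt "2.9 3.6 0 0 0 0" --grip 0

```text
clock: 11.65
position: [0.592, 0.0752, 0.1888]
ee_rot: [3.129, -0.276, -0.001]
force: [0.3, -0.4, -0.5]
width: 0.01
```

Request:
move_arm --pt "0 0 0 0 0 0" --pt "0 0 0 0 0 0" --pt "0 0 0 0 0 0"

```text
clock: 11.95
position: [0.5905, 0.073, 0.1888]
ee_rot: [3.129, -0.275, -0.002]
force: [0.6, -0.9, 0.2]
width: 0.006
```

```bash
cat > a.py <<'E'
from h import *
from scipy.spatial.transform import Rotation as R
p=np.array([.552,.1035])
def pose(a,r=.044,g=.023):
    a=np.radians(a); return p+r*np.array([np.cos(a),np.sin(a)])-g*np.array([-np.sin(a),np.cos(a)])
def now():
    s=monitor.observe(); x=R.from_rotvec(s['ee_rot']).as_matrix(); return s,np.degrees(np.arctan2(x[1,0],x[0,0])),x
E
python3 - <<'E'
from a import *
s,y,x=now();print(s['position'],y,x[:,2],s['joints'],s['force'],s['width'])
print('to -10:',(pose(-10)-s['position'][:2])*100,'dyaw',-10-y)
for a in range(-10,40,5): print(a,((pose(a+5)-pose(a))*100).round(3))
E
```

```text
[0.59054995 0.07300302 0.18877973] -10.04658131954173 [-1.29043647e-03 -7.05492668e-04 -9.99998919e-01] [-0.04957349  0.45316786 -0.23031168  1.70348609  0.1194706   1.00007647
 -2.06838325] [ 0.58677717 -0.87145977  0.24629469] 0.006013125556707934
to -10: [0.0787682  0.02058814] dyaw 0.04658131954172973
-10 [0.249 0.354]
-5 [0.217 0.375]
0 [0.184 0.392]
5 [0.149 0.407]
10 [0.113 0.418]
15 [0.076 0.426]
20 [0.038 0.431]
25 [0.001 0.433]
30 [-0.037  0.432]
35 [-0.074  0.427]
```

Request:
move_arm --pt "0.1 0 -3 0 0 0" --pt "0 0 -3 0 0 0" --pt "0 0 -2.5 0 0 0" --pt "0 0 -1 0 0 0" --pt "0 0 -0.7 0 0 0" --pt "0 0 -0.5 0 0 0" --pt "0 0 0 0 0 0" --pt "0 0 0 0 0 0"

```text
clock: 12.75
position: [0.5923, 0.0736, 0.0833]
ee_rot: [-3.129, 0.275, -0.002]
force: [0.2, -0.0, 0.4]
width: 0.001
```

```bash
python3 - <<'E'
from a import *
s,y,x=now();print(s['position'],y,s['force'])
T=[]
for n in('scene','top'):
    c=cam(n);u,v=proj(c,[.56,.1,.07])[0].astype(int);l,t=u-25,v-25;T.append(cv2.convertScaleAbs(cv2.resize(c[0][t:t+50,l:l+50,::-1],(400,400),interpolation=cv2.INTER_CUBIC),alpha=1.4))
cv2.imwrite('pics/t1.png',np.hstack(T))
E
```

```text
[0.59231756 0.07361596 0.08329506] -10.035905458200315 [ 0.17493671 -0.03999293  0.4224485 ]
```

View pics/t1.png

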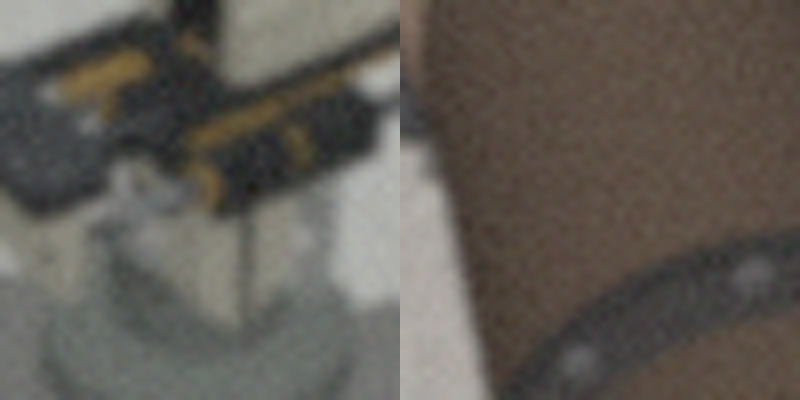

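The scene tile shows the closed fingers on the clockwise side of the tab. The arm hides everything in the top view. I sweep the arc with the tool turning along.

Request:
move_arm --pt "0.25 0.35 0 0 0 5" --pt "0.22 0.38 0 0 0 5" --pt "0.09 0.2 0 0 0 2.5" --pt "0.09 0.2 0 0 0 2.5" --pt "0.08 0.2 0 0 0 2.5" --pt "0.07 0.2 0 0 0 2.5" --pt "0 0 0 0 0 0" --pt "0 0 0 0 0 0"

```text
clock: 13.65
position: [0.5999, 0.0888, 0.0828]
ee_rot: [3.13, 0.271, 0.001]
force: [-0.9, -0.2, -0.1]
width: -0.0
```

Request:
move_arm --pt "0.06 0.21 0 0 0 2.5" --pt "0.05 0.21 0 0 0 2.5" --pt "0.04 0.21 0 0 0 2.5" --pt "0.04 0.21 0 0 0 2.5" --pt "0 0 0 0 0 0" --pt "0 0 0 0 0 0"

```text
clock: 14.25
position: [0.6018, 0.0966, 0.0826]
ee_rot: [3.094, 0.541, 0.0]
force: [-0.3, -2.0, 0.3]
width: 0.007
```

```bash
python3 - <<'E'
from a import *
for i in range(3):
    s,y,x=now();print(s['position'],pose(y),y,s['force']); imaging.get_image('scene')
print(s['ft_torque'],s['joints'])
E
```

```text
[0.60184778 0.09655881 0.08259447] [0.60119277 0.09678651] 19.82597306725557 [-0.27522762 -1.9703472   0.28742252]
[0.60179354 0.09664327 0.08255996] [0.60119513 0.09680378] 19.846090181034242 [-0.15471625 -1.90827091  1.61286538]
[0.60181692 0.09677072 0.08258231] [0.60119779 0.09682339] 19.86892288216775 [ 1.32383506 -2.51302093  0.72273308]
[-0.48461676 -0.0651947  -0.0161611 ] [-0.01085728  0.61057765 -0.3465047   1.75770589  0.27027598  0.82007762
 -1.70926695]
```

Contact is made, with a friction drag of about 2 N. I keep going in smaller steps.

Request:
move_arm --pt "0.03 0.21 0 0 0 2.5" --pt "0.03 0.21 0 0 0 2.5" --pt "0.0 0.21 0 0 0 2.5" --pt "0.0 0.09 0 0 0 1" --pt "0.0 0.09 0 0 0 1" --pt "0 0 0 0 0 0" --pt "0 0 0 0 0 0"

```text
clock: 15.1
position: [0.6022, 0.1053, 0.0825]
ee_rot: [-3.039, -0.798, 0.0]
force: [0.0, -1.3, 1.2]
width: 0.003
```

Request:
move_arm --pt "0.0 0.09 0 0 0 1" --pt "0.0 0.09 0 0 0 1" --pt "0 0 0 0 0 0" --pt "0 0 0 0 0 0"

```text
clock: 15.5
position: [0.6022, 0.1073, 0.0824]
ee_rot: [-3.024, -0.852, 0.0]
force: [0.6, -2.2, 2.7]
width: 0.006
```

Request:
move_arm --pt "-0.005 0.05 0 0 0 0.5" --pt "-0.005 0.05 0 0 0 0.5" --pt "0 0 0 0 0 0" --pt "0 0 0 0 0 0"

```text
clock: 15.9
position: [0.6021, 0.1082, 0.0824]
ee_rot: [-3.016, -0.878, 0.0]
force: [0.0, -2.8, 1.4]
width: 0.002
```

Request:
move_arm --pt "-0.005 0.05 0 0 0 0.5" --pt "-0.005 0.05 0 0 0 0.5" --pt "0 0 0 0 0 0" --pt "0 0 0 0 0 0"

```text
clock: 16.3
position: [0.602, 0.1092, 0.0824]
ee_rot: [-3.009, -0.905, 0.0]
force: [-0.7, -3.1, 1.6]
width: 0.011
```

Request:
move_arm --pt "-0.005 0.04 0 0 0 0.5" --pt "-0.005 0.04 0 0 0 0.5" --pt "0 0 0 0 0 0" --pt "0 0 0 0 0 0"

```text
clock: 16.7
position: [0.6019, 0.11, 0.0824]
ee_rot: [-3.0, -0.931, 0.0]
force: [-0.9, -2.8, 1.9]
width: 0.001
```

```bash
python3 - <<'E'
from a import *
F=[]
for i in range(4):
    s,y,x=now();F.append(s['force']);imaging.get_image('scene')
print(s['position'],pose(y),y,np.mean(F,0),np.std(F,0))
E
```

```text
[0.60192816 0.1100199  0.08242531] [0.60129203 0.10944106] 34.469885089979236 [-1.12478276 -3.10988776  1.70598604] [0.58748344 0.43267752 0.43577176]
```

Request:
move_arm --pt "-0.005 0.04 0 0 0 0.5" --pt "-0.005 0.04 0 0 0 0.5" --pt "0 0 0 0 0 0" --pt "0 0 0 0 0 0"

```text
clock: 17.3
position: [0.6018, 0.1108, 0.0824]
ee_rot: [-2.992, -0.957, 0.0]
force: [-0.6, -2.6, 2.4]
width: 0.004
```

Request:
move_arm --pt "-0.01 0.04 0 0 0 0.5" --pt "-0.01 0.04 0 0 0 0.5" --pt "0 0 0 0 0 0" --pt "0 0 0 0 0 0"

```text
clock: 17.7
position: [0.6017, 0.1116, 0.0824]
ee_rot: [-2.984, -0.983, -0.0]
force: [-0.4, -2.8, 1.2]
width: 0.003
```

Request:
move_arm --pt "-0.01 0.04 0 0 0 0.5" --pt "-0.01 0.04 0 0 0 0.5" --pt "0 0 0 0 0 0" --pt "0 0 0 0 0 0"

```text
clock: 18.1
position: [0.6015, 0.1124, 0.0824]
ee_rot: [-2.975, -1.009, -0.0]
force: [-0.3, -1.7, 2.4]
width: 0.003
```

Request:
move_arm --pt "-0.01 0.04 0 0 0 0.5" --pt "-0.01 0.04 0 0 0 0.5" --pt "0 0 0 0 0 0" --pt "0 0 0 0 0 0"

```text
clock: 18.5
position: [0.6013, 0.1132, 0.0825]
ee_rot: [-2.966, -1.035, -0.0]
force: [-0.1, -2.2, 1.6]
width: 0.006
```

Request:
move_arm --pt "-0.01 0.04 0 0 0 0.5" --pt "-0.01 0.04 0 0 0 0.5" --pt "0 0 0 0 0 0" --pt "0 0 0 0 0 0"

```text
clock: 18.9
position: [0.6011, 0.114, 0.0825]
ee_rot: [-2.957, -1.061, -0.0]
force: [0.2, -2.2, 2.0]
width: 0.006
```

```bash
python3 - <<'E'
from a import *
F=[]
for i in range(4):
    s,y,x=now();F.append(s['force']);cam('scene')
print(s['position'],pose(y),y,np.mean(F,0))
T=[]
for n in('scene','top'):
    c=cam(n);u,v=proj(c,[.58,.13,.07])[0].astype(int);l,t=u-25,v-25;T.append(cv2.convertScaleAbs(cv2.resize(c[0][t:t+50,l:l+50,::-1],(400,400),interpolation=cv2.INTER_CUBIC),alpha=1.4))
cv2.imwrite('pics/t2.png',np.hstack(T))
E
```

```text
[0.60111015 0.11403946 0.0824617 ] [0.6005864  0.11371574] 39.471300636177425 [ 0.38262749 -1.5433444   1.70545731]
```

View pics/t2.png

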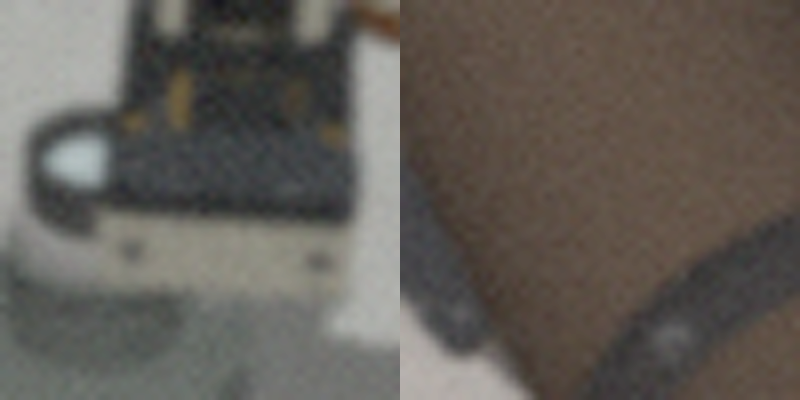

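Both views are hidden by the gripper, so force is my guide. The drag is still only friction, so I continue.

Request:
move_arm --pt "-0.01 0.04 0 0 0 0.5" --pt "-0.01 0.04 0 0 0 0.5" --pt "0 0 0 0 0 0" --pt "0 0 0 0 0 0"

```text
clock: 19.6
position: [0.6009, 0.1148, 0.0824]
ee_rot: [-2.948, -1.087, -0.0]
force: [0.2, -1.8, 2.0]
width: 0.006
```

Request:
move_arm --pt "-0.01 0.04 0 0 0 0.5" --pt "-0.01 0.04 0 0 0 0.5" --pt "0 0 0 0 0 0" --pt "0 0 0 0 0 0"

```text
clock: 20.0
position: [0.6007, 0.1156, 0.0824]
ee_rot: [-2.938, -1.112, -0.0]
force: [1.7, -1.0, 1.0]
width: 0.009
```

Request:
move_arm --pt "-0.01 0.04 0 0 0 0.5" --pt "-0.01 0.04 0 0 0 0.5" --pt "0 0 0 0 0 0" --pt "0 0 0 0 0 0"

```text
clock: 20.4
position: [0.6005, 0.1164, 0.0825]
ee_rot: [-2.928, -1.138, -0.0]
force: [-0.1, -1.7, 2.2]
width: 0.003
```

Request:
move_arm --pt "-0.01 0.04 0 0 0 0.5" --pt "-0.01 0.04 0 0 0 0.5" --pt "0 0 0 0 0 0" --pt "0 0 0 0 0 0"

```text
clock: 20.8
position: [0.6003, 0.1172, 0.0824]
ee_rot: [-2.918, -1.163, -0.0]
force: [0.4, -1.6, 2.3]
width: 0.006
```

Request:
move_arm --pt "-0.02 0.04 0 0 0 0.5" --pt "-0.01 0.04 0 0 0 0.5" --pt "0 0 0 0 0 0" --pt "0 0 0 0 0 0"

```text
clock: 21.2
position: [0.6001, 0.1179, 0.0825]
ee_rot: [2.908, 1.189, 0.0]
force: [2.1, -2.4, 1.5]
width: 0.005
```

```bash
cat > r.py <<'E'
from a import *
F=[];M=[]
for i in range(5):
    s,y,x=now();F.append(s['force']);M.append(s['ft_torque']);imaging.get_image('scene')
f=np.mean(F,0);a=np.radians(y);print(s['clock'],s['position'],'dp',(s['position'][:2]-pose(y))*1000,y,f,'tang',-f[:2]@[-np.sin(a),np.cos(a)],'rad',f[:2]@[np.cos(a),np.sin(a)],np.mean(M,0))
E
python3 r.py
```

```text
21.4 [0.60003449 0.11791287 0.08246232] dp [0.5215823  0.00718025] 44.464348213243866 [ 2.2294966  -2.04924119  2.35704163] tang 3.024200697795976 rad 0.15573912361371178 [-0.4382155  -0.45315326  0.00616293]
```

Request:
move_arm --pt "-0.01 0.04 0 0 0 0.5" --pt "0 0 0 0 0 0" --pt "0 0 0 0 0 0"

```text
clock: 21.75
position: [0.6, 0.1182, 0.0825]
ee_rot: [2.903, 1.201, 0.0]
force: [2.2, -3.4, 2.3]
width: 0.004
```

```bash
python3 r.py
```

```text
21.95 [0.59996894 0.11822102 0.082448  ] dp [ 0.58326272 -0.0977921 ] 44.96319986235252 [ 2.6695658  -2.89685482  2.26421232] tang 3.9361561833519065 rad -0.15818951358436947 [-0.62434618 -0.61542711  0.01418948]
```

The stop is reached: the tangential force is rising, with a compliance of about 2.5 N/mm. I aim for about 10 N at the finger, which is 8 N on the screw plus about 2 N of friction.

Request:
move_arm --pt "-0.04 0.04 0 0 0 0" --pt "-0.03 0.03 0 0 0 0" --pt "0 0 0 0 0 0" --pt "0 0 0 0 0 0"

```text
clock: 22.4
position: [0.5997, 0.1185, 0.0825]
ee_rot: [2.902, 1.2, 0.001]
force: [5.4, -4.4, 1.1]
width: 0.006
```

```bash
python3 r.py
```

```text
22.6 [0.59970834 0.11851578 0.08251682] dp [0.31695521 0.21522201] 44.94113579491915 [ 5.20030082 -4.46068235  1.31883381] tang 6.83080580597005 rad 0.5300073055805269 [-0.90535456 -1.01192056 -0.00170686]
```

Request:
move_arm --pt "-0.04 0.04 0 0 0 0" --pt "-0.04 0.04 0 0 0 0" --pt "0 0 0 0 0 0" --pt "0 0 0 0 0 0"

```text
clock: 23.05
position: [0.5994, 0.1188, 0.0826]
ee_rot: [2.902, 1.199, 0.002]
force: [5.8, -4.3, 1.3]
width: 0.006
```

```bash
python3 r.py
```

```text
23.25 [0.59945479 0.11876156 0.08263847] dp [0.05587131 0.48512388] 44.91196668964625 [ 5.88927772 -5.43341264  1.95067711] tang 8.005846413427713 rad 0.33464643520368786 [-1.18390312 -1.25741054  0.00648941]
```

Request:
move_arm --pt "-0.03 0.03 0 0 0 0" --pt "-0.03 0.03 0 0 0 0" --pt "0 0 0 0 0 0" --pt "0 0 0 0 0 0" --pt "0 0 0 0 0 0" --pt "0 0 0 0 0 0"

```text
clock: 23.9
position: [0.5992, 0.119, 0.0828]
ee_rot: [2.902, 1.199, 0.003]
force: [6.3, -6.3, 2.8]
width: 0.006
```

```bash
python3 r.py
```

```text
24.1 [0.59924303 0.11901452 0.08278433] dp [-0.1613437   0.75561761] 44.89077738469889 [ 6.55328921 -6.61893513  2.31969975] tang 9.314240717529865 rad -0.028663060937134853 [-1.40462304 -1.45069524  0.03179036]
```

Request:
move_arm --pt "-0.03 0.03 0 0 0 0" --pt "0 0 0 0 0 0" --pt "0 0 0 0 0 0" --pt "0 0 0 0 0 0" --pt "0 0 0 0 0 0" --pt "0 0 0 0 0 0" --pt "0 0 0 0 0 0" --pt "0 0 0 0 0 0"

```text
clock: 24.95
position: [0.5991, 0.1191, 0.0828]
ee_rot: [2.902, 1.198, 0.003]
force: [7.3, -6.7, 1.1]
width: 0.005
```

```bash
python3 r.py
```

```text
25.15 [0.59914204 0.11903352 0.08279038] dp [-0.26717439  0.79016594] 44.871988156797386 [ 7.59970117 -6.62657374  1.68114051] tang 10.057932972962405 rad 0.7105784768059966 [-1.53680371 -1.61128695  0.04010151]
```

The push held at about 10 N at the finger for a second. I back off along the tangent, rise, clear the view and check.

Request:
move_arm --pt "0.2 -0.2 0 0 0 0" --pt "0.5 -0.5 0 0 0 0" --pt "0.8 -0.8 0 0 0 0" --pt "0 0 2 0 0 0" --pt "0 0 4 0 0 0" --pt "0 0 4 0 0 0" --pt "0 0 2 0 0 0" --pt "-3 -3 0 0 0 0"

```text
clock: 26.0
position: [0.5861, 0.0805, 0.2059]
ee_rot: [-2.898, -1.207, -0.014]
force: [0.6, 0.2, -0.7]
width: 0.004
```

Request:
move_arm --pt "-3 -3 0 0 0 0" --pt "-3 -3 0 0 0 0" --pt "-3 -3 0 0 0 0" --pt "-3 -3 0 0 0 0" --pt "-3 -3 0 0 0 0" --pt "-3 -3 0 0 0 0" --pt "-2 -3 0 0 0 0" --pt "0 0 0 0 0 0"

```text
clock: 26.8
position: [0.3793, -0.138, 0.2021]
ee_rot: [-2.906, -1.193, 0.005]
force: [0.4, -0.7, -0.4]
width: 0.005
```

```bash
python3 - <<'E'
from h import *
cs={n:cam(n) for n in('top','scene')}
s=monitor.observe();print(s['clock'],s['position'],s['force'])
T=[]
for n,p in(('scene',[.5527,.1035,.07]),('scene',[.503,-.133,.01]),('top',[.5527,.1035,.07]),('top',[.503,-.133,.01])):
    c=cs[n];u,v=proj(c,p)[0].astype(int);l,t=u-25,v-25;print(n,l,t); T.append(cv2.resize(c[0][t:t+50,l:l+50,::-1],(300,300),interpolation=cv2.INTER_CUBIC))
cv2.imwrite('pics/q2.png',cv2.convertScaleAbs(np.vstack([np.hstack(T[:2]),np.hstack(T[2:])]),alpha=1.4))
E
```

```text
26.9 [ 0.38238585 -0.13471327  0.20252418] [ 0.07652512  0.33902018 -0.44277472]
scene 243 147
scene 163 198
top 202 181
top 282 202
```

View pics/q2.png

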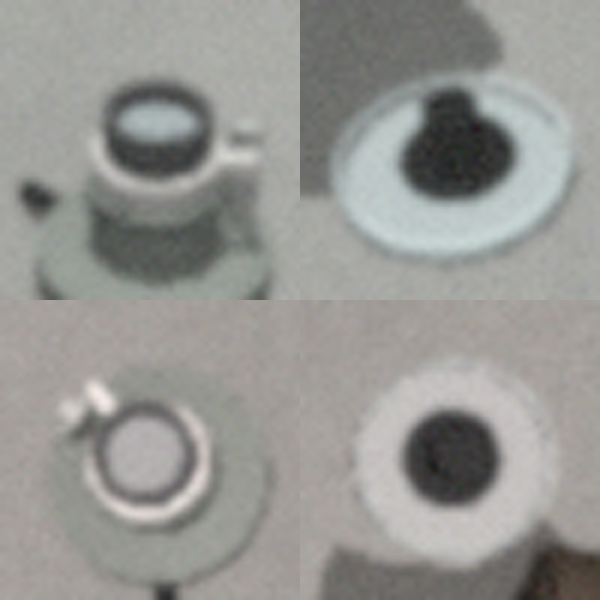

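The tab now stands right next to the stop post: tab end at (98,390) and post at (70,408) in the top tile. The cap is upright in the dish and nothing else has moved. I'm handing it in.

```bash
python3 -c "
from h import *
print(workorder.sign_off(), monitor.observe()['clock'])"
```

```text
the job is handed in; nothing more can be done
the job is handed in; nothing more can be done
```

I took the cap off the port and set it upright near the middle of the glass dish. I then pushed the iris ring anticlockwise with the closed fingers against the side of its tab until the tab met the stop screw. I held it for about a second, backed off and handed the job in at about 27 s of the 61 s allowed.

**Push on the screw:** The finger force was about 2 N while the ring slid, then rose steadily to about 10 N. Less friction, that is about 8 N on the screw by my estimate. It was not measured directly.

**Last pictures:** The tab stands right beside the stop post, and the cap is upright in the dish. The dish looks unmoved. I did not check the beaker, jar or reagent bottle in the last pictures, but the arm never went near them. The robot was clear of everything, with a force reading of about zero.

**What disagreed:**
- The network's outline of the port in the scene view was unusable, and the two cameras' fits of the port differed by several mm.
- The ring stopped at about 45°, slightly past the 34–43° I predicted. That fits an error of a few degrees in the post angle I read from the pictures.
- The gripper hid the tab from both cameras during the push, so contact was judged by force alone and confirmed in the pictures afterwards. I also could not see whether the fingers stayed clear of the fixed rings, though the planned path left a gap.

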